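Close the bulb box on the hall table

ROBOT

A 6-joint arm with a two-finger parallel gripper is mounted at the origin on the work surface. World frame = base frame: x ahead of the robot, y to its left, z up, the work surface at z = 0. Lengths are in m, angles in rad, forces in N, time in s.
With the tool pointing down it reaches from about 0.3 to 0.775 m from the base axis. Payload 14.6 kg.
Tool frame: the origin (TCP) lies at the very end of the fingers, on their centre line; the grasp point (between the pads) lies 19 mm behind it; z points along the fingers, y is the line along which they close (so a half turn about z gives the same grasp; the last joint's range is limited). The gripper opens to 94 mm and grips with 3 to 60 N. Pads are 16 mm wide; open, the fingers measure 119 mm over their backs; the gripper's body (75 mm by 177 mm) begins 78 mm behind the grasp point.
Start: joints at [-1.206, 0.3, 1.521, -0, 1.321, -0.067], TCP at [0.23, -0.5, 0.205] pointing down, gripper open.
Joint ranges: [-3.03, 3.03], [-0.79, 2.21], [0.23, 2.52], [-1.04, 4.18], [0, 3.07], [-2.55, 2.55]. Speed limits (rad/s): [2.22, 2.22, 2.57, 3.14, 3.14, 3.14].

INTERFACE

Orientations are given as [roll, pitch, yaw] about the fixed x, y, z axes, in that order (R = Rz(yaw) Ry(pitch) Rx(roll)).
In Python, from station import ctrl, cams gives the robot as it stands. The module is installed in compiled form; this text tells all that it offers.
- The arm moves only by the tool arm_command, never from a script. Its argument "plan" is a list that holds one entry, the list of rows, each a list of 7 numbers: the shift along the tool's x, y, z in normalised numbers (1 is 0.6 m), then the turn, a rotation vector about the tool's x, y, z in fractions of the full range, 1 being 4 rad, then the closure, from -1 (fully open) to 1 (shut). A call has 1 to 12 rows; each row is the pose to reach, as a shift and turn from the pose commanded when the call began, along the tool's axes at that moment; what a row does not reach only later rows make up. A row lasts 1/10 s, in which the tool goes at most 50 mm and 8.59 degrees, less where a joint would pass 70% of its speed; a pose out of reach is approached as far as the arm can. Shift and turn numbers lie between -1 and 1, and a call with a number outside is refused. A call with a gripper value outside its range is refused whole. The fingers move at their own pace and stop on an object; "squeeze" is the grip in N (left out, the last holds). Time passes only in rows, so rows that repeat a pose let the fingers close. It gives the time, the measured TCP pose, the force, the opening and the grip force at its end, in the units of the state.
- ctrl.get_obs(): the state, without advancing time (a new reading comes with each control period).
- cams.camera(name): name is "scene" or "top" or "wrist"; returns (picture, depth): 480x640x3 uint8, blue, green, red; 480x640 float32, m along the optical axis (not along the pixel's ray), 0 where there is no reading.
- cams.camera_info(name): a dict with "fx", "fy", "cx", "cy" (pixels), "world_to_cam" (4x4, takes a point from world to camera coordinates). Camera axes: x right, y down, z forward; pixel columns grow to the right and rows downward; lengths in m; the calibration is good to about 2 mm. The wrist camera is an equidistant fisheye: a pixel r from the principal point sees the ray r / f radians off the axis. A picture is of the moment at which its call begins: read the wrist's pose just before it. camera_info takes no time and is no camera call; for the wrist camera it gives the pose at the moment of the call.
- ctrl.hand_in(): hands the job in; it is judged then, once.
The state is a dict: "time_s": time; "qpos": joint angles; "joint_vel": joint speeds; "tau": joint torques, N m; "ee_pos": TCP position; "eef_rot": TCP orientation; "force": force on the tool from outside, world axes, zero at the start; "moment": the same for the moment, N m; "grip_width": finger opening in m; "grip_force": force on a finger pad.
Only numpy, scipy, OpenCV 4.12 (cv2) and the standard library are available. Lean on these libraries where they do the work, as an engineer would, in place of code of your own. Each camera call takes 0.05 s, during which the arm holds its last target. There are 200 camera calls.

TASK

Pick the wooden lid up off its tile, lay it properly down in the mouth of the storage box and let go of it. Then snap the box's four hinged clips fully down over the lid one at a time in opposite-corner order: any clip first, next the one diagonally across from it, then the two that are left. Leave everything else on the table where it stands.

Things in the scene. Friction and masses are not known exactly. Their poses are not given: they have to be found in the camera images.
- box: open wooden box, fixed, 150 x 200 x 85 mm (own x, y, z), walls 6 mm. Origin: centre of its underside. Two steel clips on each long side (-x, +x), centred at y = -60 and +60 mm. Clip names turn with the box: near = -x, far = +x, left = +y, right = -y. Seated, the lid's origin is at (0, 0, 77 mm) here, long sides parallel, either way round.
- lid: loose wooden lid, 0.3 kg: plate 150 x 200 x 8 mm (own x, y, z) over a plug 134 x 184 x 8 mm that drops into the box mouth (138 x 188). Origin: centre of the plug's underside; plate at z 8 to 16 mm. Bar handle along y over its middle: 110 long, 16 wide, z 35 to 49 mm, on two posts at y = -47 and +47. Starts flat on the tile, handle up, turned up to 1.4 rad.
- tile: flat square terracotta tile 200 x 200 x 9 mm, fixed to the table, on which the lid lies at the start. Origin: centre of its underside.
- clip_near_right (a joint): near right clip's angle: about 0 = open as at the start, lip about upright, clear of the lid's way; grows as it closes; 1.5 = fully shut, lip flat over the lid. Hinge line along the box's y through box frame x -83, y -60, z 78 mm. An over-centre spring resists closing with up to 9 N at the lip; past about 1.2 rad it snaps shut by itself, short of that it springs back open when let go.
- clip_near_right_pad (a point): where a thumb presses the near right clip, on the outer (shut: upper) face of its lip. The clip is a steel L 44 mm wide, 5 mm thick: a leg rising 21 mm from the hinge, then a lip that, shut, reaches 43 mm inward of the hinge over the lid, its top 99 mm above the table. Shut, this point is 30 mm inward of the hinge and 21 mm above it.
- clip_near_left (a joint): near left clip's angle: about 0 = open as at the start, lip about upright, clear of the lid's way; grows as it closes; 1.5 = fully shut, lip flat over the lid. Hinge line along the box's y through box frame x -83, y +60, z 78 mm. An over-centre spring resists closing with up to 9 N at the lip; past about 1.2 rad it snaps shut by itself, short of that it springs back open when let go.
- clip_near_left_pad (a point): where a thumb presses the near left clip, on the outer (shut: upper) face of its lip. The clip is a steel L 44 mm wide, 5 mm thick: a leg rising 21 mm from the hinge, then a lip that, shut, reaches 43 mm inward of the hinge over the lid, its top 99 mm above the table. Shut, this point is 30 mm inward of the hinge and 21 mm above it.
- clip_far_right (a joint): far right clip's angle: about 0 = open as at the start, lip about upright, clear of the lid's way; grows as it closes; 1.5 = fully shut, lip flat over the lid. Hinge line along the box's y through box frame x +83, y -60, z 78 mm. An over-centre spring resists closing with up to 9 N at the lip; past about 1.2 rad it snaps shut by itself, short of that it springs back open when let go.
- clip_far_right_pad (a point): where a thumb presses the far right clip, on the outer (shut: upper) face of its lip. The clip is a steel L 44 mm wide, 5 mm thick: a leg rising 21 mm from the hinge, then a lip that, shut, reaches 43 mm inward of the hinge over the lid, its top 99 mm above the table. Shut, this point is 30 mm inward of the hinge and 21 mm above it.
- clip_far_left (a joint): far left clip's angle: about 0 = open as at the start, lip about upright, clear of the lid's way; grows as it closes; 1.5 = fully shut, lip flat over the lid. Hinge line along the box's y through box frame x +83, y +60, z 78 mm. An over-centre spring resists closing with up to 9 N at the lip; past about 1.2 rad it snaps shut by itself, short of that it springs back open when let go.
- clip_far_left_pad (a point): where a thumb presses the far left clip, on the outer (shut: upper) face of its lip. The clip is a steel L 44 mm wide, 5 mm thick: a leg rising 21 mm from the hinge, then a lip that, shut, reaches 43 mm inward of the hinge over the lid, its top 99 mm above the table. Shut, this point is 30 mm inward of the hinge and 21 mm above it.
- speaker: black round speaker, 80 mm wide, 124 mm high, standing between box and tile; leave alone. Origin: centre of its underside (so for all the following).
- candle: lidded glass candle jar, 68 mm wide, 85 mm high, standing between box and tile; leave alone.
- bud_vase: slim white bud vase, 68 mm wide, 142 mm high, towards one side of the table; leave alone.
- coasters: round cork stack, 96 mm wide, 28 mm high, towards the other side of the table; leave alone.
- bowl: low white bowl, 74 mm wide, 34 mm high, close beyond the far long side of the box; leave alone. Other things, fixed and up to 215 mm high, stand at the back and sides of the table, well outside the work area.
Not all that is in view belongs to the job. Several things have the shape of the lid; the one meant has the colours described above.

How it is judged:
By the outcome, as a careful person would: the job done as asked, in the order asked, and still so for the second after the job is handed in, with the robot touching nothing.
It also fails if it takes over 61 s, if anything falls off the work surface, if the arm or the gripper's body presses on something with over 40 N, if the wrist force passes 120 N, or if a joint passes its speed limit or range.

## Working session

There is one attempt and no reset: what is moved stays moved. The work goes in short steps, Python scripts to look and compute and a tool call to move; the robot and the scene stay as the last step left them, time stands still between calls to the robot, and variables do not carry over. Pictures are saved under pics/ and viewed, at most 10 in all, crops included, and the job is handed in when it is done.

Besides the shell and the picture viewer there is one more tool, called by a JSON object that holds its "api" and its "payload". arm_command: Moves the arm, as the interface text tells. Its arguments: {"type":"object","properties":{"plan":{"type":"array"},"squeeze":{"type":"number"}},"required":["plan"]}

```bash
mkdir -p pics; cat > h.py <<'E'
import numpy as np, cv2
from station import ctrl, cams
from scipy.spatial.transform import Rotation as R
def save(n):
    p,d=cams.camera(n); i=cams.camera_info(n); return p,d,i
def world(i,u,v,z):
    T=np.linalg.inv(i["world_to_cam"]); return (T@[(u-i["cx"])/i["fx"]*z,(v-i["cy"])/i["fy"]*z,z,1])[:3]
def cloud(i,d):
    v,u=np.mgrid[:480,:640]; T=np.linalg.inv(i["world_to_cam"])
    P=np.stack([(u-i["cx"])/i["fx"]*d,(v-i["cy"])/i["fy"]*d,d,np.ones_like(d)],-1)@T.T
    return P[...,:3]
E
python3 - <<'E'
from h import *
for n in("top","scene"):
    p,d,i=save(n); cv2.imwrite(f"pics/{n}0.png",p); np.savez(f"{n}0.npz",p=p,d=d,**{k:i[k] for k in i})
    print(n,i["fx"],i["cx"],i["cy"],np.round(np.linalg.inv(i["world_to_cam"]),3).tolist())
print(ctrl.get_obs())
E
```

```text
top 540.8798688015511 307.5181690542298 236.04469392925068 [[-0.022, -0.988, 0.155, 0.219], [-1.0, 0.022, -0.002, -0.008], [-0.001, -0.155, -0.988, 1.583], [0.0, 0.0, 0.0, 1.0]]
scene 584.9817820869218 315.7514826139918 238.22852439641963 [[-0.052, 0.756, -0.653, 1.383], [0.998, 0.051, -0.02, 0.032], [0.018, -0.653, -0.757, 1.182], [0.0, 0.0, 0.0, 1.0]]
{'time_s': 0.1, 'qpos': array([-1.20562659e+00,  3.00418669e-01,  1.52149961e+00,  3.97322948e-06,
        1.32069196e+00, -6.66125896e-02]), 'joint_vel': array([-0.00115446, -0.0003725 , -0.00312075,  0.00082908, -0.00067192,
       -0.00010765]), 'tau': array([ 8.94040641e-04, -5.32649016e+01, -3.53286195e+01,  7.09228450e-02,
        2.35017546e-02, -4.84147199e-05]), 'ee_pos': array([ 0.23008079, -0.49931401,  0.20494955]), 'eef_rot': array([-3.14057758e+00, -7.15739284e-05,  4.31781309e-01]), 'force': array([ 0.07122615, -0.03982569,  1.1599484 ]), 'moment': array([ 0.00574638, -0.03107471, -0.02189445]), 'grip_force': 0.0, 'grip_width': 0.09386443121182712}
```

View pics/top0.png

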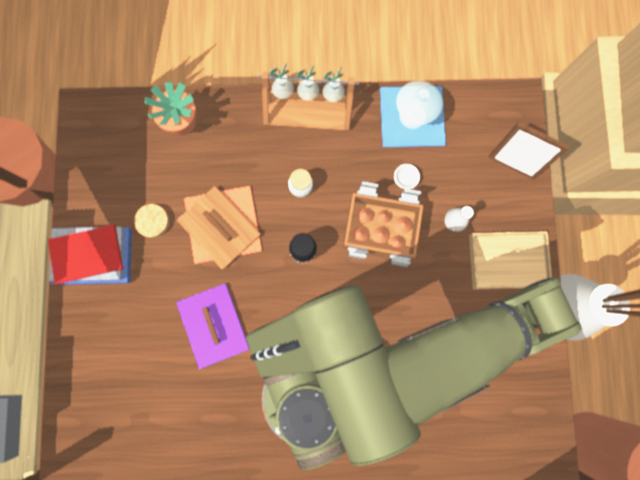

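View pics/scene0.png

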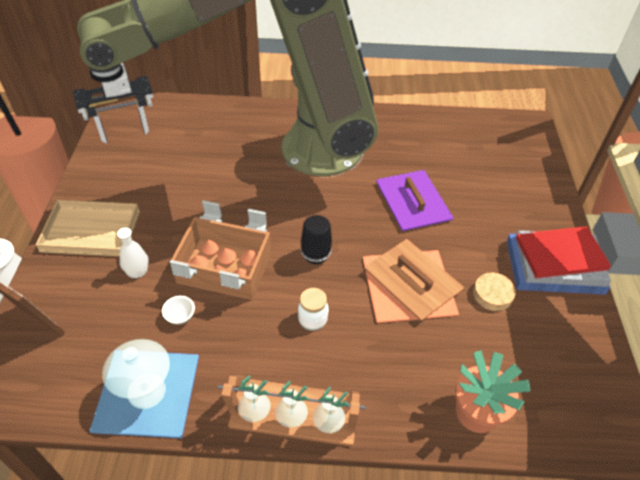

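The top view shows the wooden lid on its terracotta tile at (220,228). Other lid-shaped things are the purple one at (212,325) and the red one at (85,255). The wooden lid fits, as it is wood-coloured with a bar handle and lies on the terracotta tile. The box is at (384,225) with clips at about (369,188), (418,194), (357,253) and (400,260). I'll confirm with an enlarged crop.

```bash
python3 - <<'E'
from h import *
t=np.load("top0.npz"); s=np.load("scene0.npz")
def c(p,x,y,w,h): return cv2.resize(p[y:y+h,x:x+w],(400,300),interpolation=cv2.INTER_CUBIC)
a=np.hstack([c(t['p'],165,175,120,90),c(t['p'],325,175,120,90)])
b=np.hstack([c(s['p'],350,225,120,90),c(s['p'],162,195,120,90)])
cv2.imwrite("pics/crop.png",np.vstack([a,b]))
# depth based
for n,q in(("top",t),("scene",s)):
    P=cloud(q,q['d'])
    def fit(lo,hi,reg,name):
        x0,x1,y0,y1=reg
        m=(P[...,2]>lo)&(P[...,2]<hi)&(P[...,0]>x0)&(P[...,0]<x1)&(P[...,1]>y0)&(P[...,1]<y1)&(q['d']>0)
        X=P[m]
        if len(X)<10: print(n,name,len(X));return
        r=cv2.minAreaRect((X[:,:2]*1000).astype(np.float32)); print(n,name,len(X),np.round(X.mean(0),4),np.round(np.median(X[:,2]),4),[np.round(v,1) for v in r])
    u,v=(222,223) if n=="top" else (413,270)
    H=P[v,u]; print(n,"handle pt",H)
    L=(H[0]-.16,H[0]+.16,H[1]-.14,H[1]+.16)
    fit(.045,.07,L,"handle"); fit(.017,.035,L,"plate")
    B=world(q,*((384,225) if n=="top" else (221,258)),1.5 if n=="top" else 1.3)
    u,v=(384,225) if n=="top" else (221,258); B=P[v,u]; print("box",B)
    fit(.075,.09,(B[0]-.14,B[0]+.14,B[1]-.15,B[1]+.15),"rim")
    fit(.094,.16,(B[0]-.16,B[0]+.16,B[1]-.15,B[1]+.15),"clips")
E
```

```text
top handle pt [0.50815645 0.2384515  0.01960146]
top handle 211 [0.4945 0.2488 0.0571] 0.0571 [array([495.2, 249.5]), array([110.2,  15.8]), np.float64(42.2)]
top plate 3178 [0.4938 0.2488 0.0245] 0.0244 [array([496.1, 238.9]), array([225.8, 242.8]), np.float64(34.5)]
box [ 0.49413117 -0.23914815  0.00471878]
top rim 1076 [ 0.4856 -0.2273  0.0819] 0.0818 [array([ 478.2, -225.9]), array([201.1, 204.4]), np.float64(78.6)]
top clips 259 [ 0.4866 -0.2292  0.1157] 0.1194 [array([ 481.6, -217.7]), array([178.9, 207.8]), np.float64(78.5)]
scene handle pt [0.50044373 0.24323277 0.05888079]
scene handle 328 [0.5001 0.2482 0.0564] 0.0572 [array([497.3, 246.9]), array([109.9,  20. ]), np.float64(42.7)]
scene plate 3703 [0.5043 0.2501 0.0255] 0.0256 [array([500.2, 270.7]), array([240.9, 198.2]), np.float64(42.0)]
box [ 0.4757684  -0.23220512  0.0354414 ]
scene rim 1369 [ 0.4691 -0.2227  0.0831] 0.0834 [array([ 482.3, -227.6]), array([202.8, 210.7]), np.float64(78.6)]
scene clips 696 [ 0.4907 -0.227   0.1119] 0.1124 [array([ 481. , -226.9]), array([165.4, 213.5]), np.float64(78.7)]
```

View pics/crop.png

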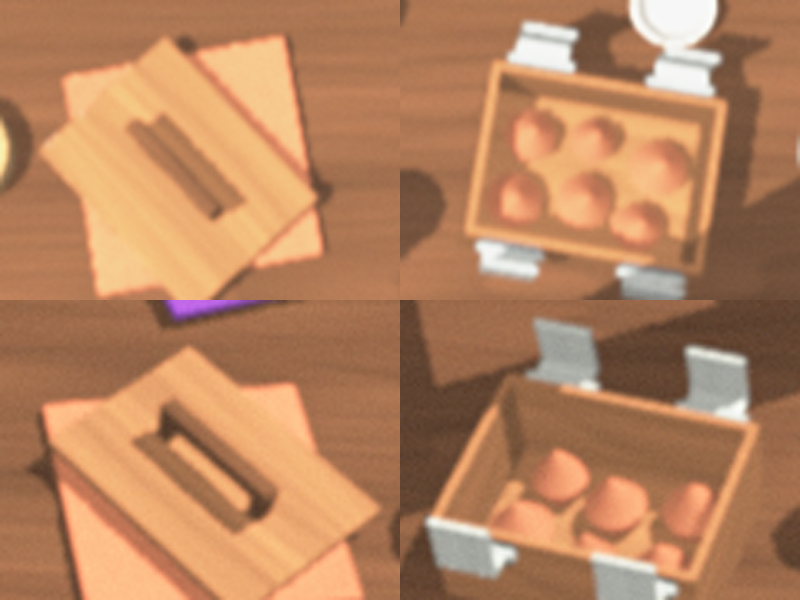

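The crop confirms the wooden lid: wood-coloured with a bar handle, on terracotta, unlike the purple one. The box has four open clips. Next I'll fit the box rim and handle robustly in both views.

```bash
cat >> h.py <<'E'
from scipy.optimize import least_squares
def ring(X,x0,hx,hy,w):
    "fit centre,yaw of rectangular ring (outer half sizes hx,hy, wall w); X Nx2 m"
    def f(q):
        c,s=np.cos(q[2]),np.sin(q[2]); D=X-q[:2]; a=np.abs(np.c_[D@[c,s],D@[-s,c]])
        sd=np.maximum(a[:,0]-hx+w/2,a[:,1]-hy+w/2)
        return np.r_[np.maximum(np.abs(sd)-w/2*.0,0)]*1000
    r=least_squares(f,x0,loss="soft_l1",f_scale=3,x_scale=[.01,.01,.05]); return r.x,np.median(np.abs(r.fun))
def mv(p,yaw=None,tilt=None):
    o=ctrl.get_obs(); A=R.from_euler("xyz",o["eef_rot"]); t=A.inv().apply(np.array(p)-o["ee_pos"])*1000
    rv=(A.inv()*R.from_euler("xyz",[np.pi,0,yaw])).as_rotvec() if yaw is not None else np.zeros(3)
    print("shift mm",np.round(t,1),"rot",np.round(rv,4),"rows>=",np.ceil(max(np.linalg.norm(t)/50,np.degrees(np.linalg.norm(rv))/8.59)))
E
python3 - <<'E'
from h import *
def seg(P,q,lo,hi,c,r): return P[(q['d']>0)&(P[...,2]>lo)&(P[...,2]<hi)&(np.hypot(P[...,0]-c[0],P[...,1]-c[1])<r)]
for n in("top","scene"):
    q=np.load(n+"0.npz"); P=cloud(q,q['d'])
    for lo in(.081,.0835):
        X=seg(P,q,lo,.088,(.481,-.228),.14); b,e=ring(X[:,:2],[.481,-.228,-.2],.075,.1,.006); print(n,"box",len(X),np.round(b,4),e)
    X=seg(P,q,.0545,.062,(.4955,.249),.08); c=X.mean(0); w,v=np.linalg.eigh(np.cov((X-c)[:,:2].T)); v=v[:,1]; pr=(X-c)[:,:2]@v; pp=(X-c)[:,:2]@[-v[1],v[0]]
    print(n,"handle",len(X),c,np.arctan2(*v[::-1]),pr.min(),pr.max(),pp.min(),pp.max())
mv([.4955,.249,.19],.737)
E
```

```text
top box 572 [ 0.4803 -0.2259 -0.1971] 2.4114453542599485
top box 317 [ 0.4802 -0.226  -0.1983] 2.1428172518241615
top handle 141 [0.49233936 0.24677366 0.05792408] -2.3897661515496607 -0.059059461420303494 0.05125224260171979 -0.007791361328910622 0.007992387908025887
scene box 870 [ 0.4797 -0.2264 -0.21  ] 3.517530026964609
scene box 559 [ 0.4801 -0.2268 -0.1977] 2.586317813056097
scene handle 225 [0.49890922 0.24865596 0.05809747] -2.406524258759256 -0.05260355355452705 0.056129062258922315 -0.009591589813720902 0.009739286570959743
shift mm [ 554.2 -568.5   15.6] rot [-1.000e-03 -2.000e-04 -3.052e-01] rows>= 16.0
```

The manual's scale: shifts go in shares of 0.6 m and turns go in shares of 4 rad. Converting my numbers, -568 mm / 600 = -0.9467, 554 mm / 600 = 0.9233, -0.312 rad / 4 = -0.078.

{"api": "arm_command", "payload": {"plan": [[[0.9233,-0.9467,0.025,0,0,-0.078,-1],[0.9233,-0.9467,0.025,0,0,-0.078,-1],[0.9233,-0.9467,0.025,0,0,-0.078,-1],[0.9233,-0.9467,0.025,0,0,-0.078,-1],[0.9233,-0.9467,0.025,0,0,-0.078,-1],[0.9233,-0.9467,0.025,0,0,-0.078,-1],[0.9233,-0.9467,0.025,0,0,-0.078,-1],[0.9233,-0.9467,0.025,0,0,-0.078,-1],[0.9233,-0.9467,0.025,0,0,-0.078,-1],[0.9233,-0.9467,0.025,0,0,-0.078,-1],[0.9233,-0.9467,0.025,0,0,-0.078,-1],[0.9233,-0.9467,0.025,0,0,-0.078,-1]]]}}

```text
time_s: 1.3
ee_pos: [0.431, 0.068, 0.1941]
eef_rot: [3.141, -0.0, 0.744]
force: [0.5, -1.1, 0.3]
grip_width: 0.0941
grip_force: 0.0
```

```bash
python3 - <<'E'
from h import *
mv([.496,.2485,.19],.742)
E
```

```text
shift mm [170.1 -88.8   4.1] rot [ 0.0001 -0.0001  0.002 ] rows>= 4.0
```

Scaled: 165 mm / 600 = 0.275, -87 mm / 600 = -0.145.

{"api": "arm_command", "payload": {"plan": [[[0.275,-0.145,0.0067,0,0,0,-1],[0.275,-0.145,0.0067,0,0,0,-1],[0.275,-0.145,0.0067,0,0,0,-1],[0.275,-0.145,0.0067,0,0,0,-1],[0.275,-0.145,0.0067,0,0,0,-1],[0.275,-0.145,0.0067,0,0,0,-1]]]}}

```text
time_s: 1.9
ee_pos: [0.493, 0.2418, 0.1894]
eef_rot: [-3.141, 0.001, 0.745]
force: [-0.5, 0.6, 0.7]
grip_width: 0.0943
grip_force: 0.0
```

```bash
python3 - <<'E'
from h import *
i=cams.camera_info("wrist"); print(i["fx"],i["cx"],i["cy"],np.round(np.linalg.inv(i["world_to_cam"]),3).tolist())
p,d=cams.camera("wrist"); cv2.imwrite("pics/w1.png",p)
np.savez("w1.npz",p=p,d=d,**i)
f=i["fx"]; v,u=np.mgrid[:480,:640]; x=u-i["cx"]; y=v-i["cy"]; r=np.hypot(x,y)+1e-9; th=r/f
k=np.tan(np.minimum(th,1.4))/r; T=np.linalg.inv(i["world_to_cam"])
P=np.stack([x*k*d,y*k*d,d,np.ones_like(d)],-1)@T.T
X=P[...,:3]; m=(d>0)&(X[...,2]>.05)&(X[...,2]<.065)&(np.hypot(X[...,0]-.496,X[...,1]-.2485)<.08); X=X[m]
print(len(X),X.mean(0),[np.round(a,4) for a in cv2.minAreaRect((X[:,:2]*1000).astype(np.float32))])
mv([.496,.2485,.19],.742)
E
```

```text
371.64829954431775 314.8535124805388 240.64824168225994 [[0.678, -0.705, -0.206, 0.554], [-0.735, -0.651, -0.189, 0.298], [-0.001, 0.28, -0.96, 0.368], [0.0, 0.0, 0.0, 1.0]]
2246 [0.49930555 0.25289455 0.05677363] [array([497.4451, 250.9822]), array([109.293 ,  15.6112]), np.float64(42.2445)]
shift mm [ 7.2 -3.5 -0.3] rot [-0.0002  0.0009  0.0019] rows>= 1.0
```

View pics/w1.png

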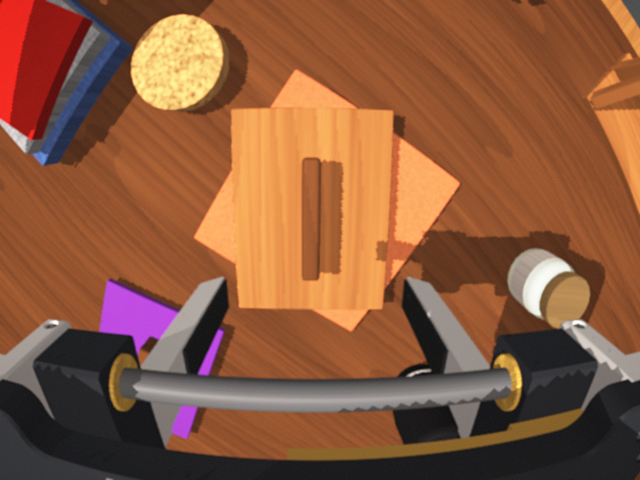

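The wrist view shows the handle from (311,158) to (311,279), centred between the fingers. It measures 109 x 15.6 mm with its top at 57 mm, which agrees with the other views.

Scaled: 152 mm / 600 = 0.2533, 140 mm / 600 = 0.2333, 0.006 rad / 4 = 0.0015.

{"api": "arm_command", "payload": {"plan": [[[0.0117,-0.005,0.0667,0,0,0.0015,-1],[0.0117,-0.005,0.1333,0,0,0.0015,-1],[0.0117,-0.005,0.1917,0,0,0.0015,-1],[0.0117,-0.005,0.2333,0,0,0.0015,-1],[0.0117,-0.005,0.2533,0,0,0.0015,-1],[0.0117,-0.005,0.2533,0,0,0.0015,-1],[0.0117,-0.005,0.2533,0,0,0.0015,-1]]]}}

```text
time_s: 2.65
ee_pos: [0.4972, 0.2483, 0.0395]
eef_rot: [3.141, -0.002, 0.737]
force: [-0.1, -0.4, -0.3]
grip_width: 0.0939
grip_force: 0.0
```

```bash
python3 - <<'E'
from h import *
mv([.4968,.25,.032],.738); print(ctrl.get_obs()["ee_pos"])
E
```

```text
shift mm [ 0.9 -1.5  7.5] rot [ 0.0006 -0.0015 -0.0008] rows>= 1.0
[0.49716051 0.24830588 0.03945803]
```

Scaled: 7 mm / 600 = 0.0117, -1.5 mm / 600 = -0.0025.

{"api": "arm_command", "payload": {"plan": [[[0.0017,-0.0025,0.0117,0,0,0,-1],[0.0017,-0.0025,0.0117,0,0,0,-1],[0.0017,-0.0025,0.0117,0,0,0,1],[0.0017,-0.0025,0.0117,0,0,0,1],[0.0017,-0.0025,0.0117,0,0,0,1],[0.0017,-0.0025,0.0117,0,0,0,1],[0.0017,-0.0025,0.0117,0,0,0,1],[0.0017,-0.0025,0.0117,0,0,0,1],[0.0017,-0.0025,0.0117,0,0,0,1],[0.0017,-0.0025,0.0117,0,0,0,1]]], "squeeze": 40}}

```text
time_s: 3.65
ee_pos: [0.4962, 0.2503, 0.0311]
eef_rot: [-3.142, -0.0, 0.738]
force: [-0.1, -0.1, 0.4]
grip_width: 0.0334
grip_force: 0.0
```

Scaled: -170 mm / 600 = -0.2833, -160 mm / 600 = -0.2667.

{"api": "arm_command", "payload": {"plan": [[[0,0,0,0,0,0,1],[0,0,0,0,0,0,1],[0,0,0,0,0,0,1],[0,0,0,0,0,0,1],[0,0,0,0,0,0,1],[0,0,-0.0333,0,0,0,1],[0,0,-0.1,0,0,0,1],[0,0,-0.1667,0,0,0,1],[0,0,-0.2333,0,0,0,1],[0,0,-0.2667,0,0,0,1],[0,0,-0.2833,0,0,0,1],[0,0,-0.2833,0,0,0,1]]], "squeeze": 40}}

```text
time_s: 4.85
ee_pos: [0.4964, 0.2504, 0.2015]
eef_rot: [3.141, -0.001, 0.738]
force: [-0.4, 0.2, -3.1]
grip_width: 0.0158
grip_force: 40.0
```

```bash
python3 - <<'E'
from h import *
mv([.4803,-.2263,.2],1.373)
E
```

```text
shift mm [-332.5  341.9    1.3] rot [ 5.000e-04 -8.000e-04 -6.352e-01] rows>= 10.0
```

Scaled: 342 mm / 600 = 0.57, -332 mm / 600 = -0.5533, -0.635 rad / 4 = -0.1588.

{"api": "arm_command", "payload": {"plan": [[[-0.0417,0.0433,0.0017,0,0,-0.0125,1],[-0.1,0.1033,0.0017,0,0,-0.03,1],[-0.1583,0.1633,0.0017,0,0,-0.0475,1],[-0.2167,0.2233,0.0017,0,0,-0.065,1],[-0.275,0.2833,0.0017,0,0,-0.0825,1],[-0.3333,0.3433,0.0017,0,0,-0.1,1],[-0.3917,0.4033,0.0017,0,0,-0.1175,1],[-0.4467,0.46,0.0017,0,0,-0.135,1],[-0.495,0.51,0.0017,0,0,-0.15,1],[-0.53,0.5467,0.0017,0,0,-0.1588,1],[-0.5483,0.5633,0.0017,0,0,-0.1588,1],[-0.5533,0.57,0.0017,0,0,-0.1588,1]]]}}

```text
time_s: 6.05
ee_pos: [0.48, -0.2268, 0.1986]
eef_rot: [-3.139, -0.001, 1.37]
force: [-0.1, 0.2, -2.4]
grip_width: 0.0155
grip_force: 40.0
```

{"api": "arm_command", "payload": {"plan": [[[0,0,0,0,0,0,1],[0,0,0,0,0,0,1],[0,0,0,0,0,0,1]]]}}

```text
time_s: 6.35
ee_pos: [0.4808, -0.225, 0.2001]
eef_rot: [3.142, -0.0, 1.374]
force: [0.5, 0.1, -2.9]
grip_width: 0.0156
grip_force: 40.0
```

```bash
cat >> h.py <<'E'
def wcloud(i,d):
    v,u=np.mgrid[:480,:640]; x=u-i["cx"]; y=v-i["cy"]; r=np.hypot(x,y)+1e-9
    k=np.tan(np.minimum(r/i["fx"],1.45))/r; T=np.linalg.inv(i["world_to_cam"])
    return (np.stack([x*k*d,y*k*d,d,np.ones_like(d)],-1)@T.T)[...,:3]
E
python3 - <<'E'
from h import *
mv([.4803,-.2263,.2],1.373)
o=ctrl.get_obs()
for n in("wrist","top","scene"):
    i=cams.camera_info(n); p,d=cams.camera(n); np.savez(n+"2.npz",p=p,d=d,**i); cv2.imwrite(f"pics/{n}2.png",p)
    P=wcloud(i,d) if n=="wrist" else cloud(i,d)
    def seg(lo,hi): return P[(d>0)&(P[...,2]>lo)&(P[...,2]<hi)&(np.hypot(P[...,0]-.481,P[...,1]+.228)<.14)]
    X=seg(.18,.2); Z=X[:,2]
    print(n,"plate",len(X),np.median(Z) if len(X) else 0,[np.round(a,4) for a in cv2.minAreaRect((X[:,:2]*1000).astype(np.float32))])
    X=seg(.08,.09); print("rim",len(X))
E
```

```text
shift mm [-1.4 -0.3  0.1] rot [ 0.     -0.0001  0.0009] rows>= 1.0
wrist plate 57473 0.1930679061647816 [array([ 481.9053, -224.1249]), array([200.3038, 150.2916]), np.float64(78.7998)]
rim 0
top plate 1068 0.19299423257229487 [array([ 480.3515, -225.8044]), array([200.811 , 151.7236]), np.float64(78.8485)]
rim 90
scene plate 3294 0.1949794734964062 [array([ 479.3874, -227.1428]), array([203.4941, 157.5546]), np.float64(78.8511)]
rim 630
```

View pics/wrist2.png

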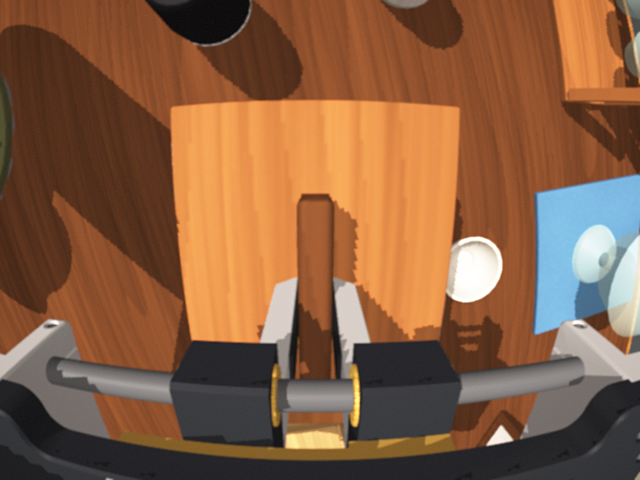

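The wrist view shows the lid held squarely, with its handle at (315,285) and the bowl clear at (472,268). The lid's pose matches the box's to within 1 mm and 0.2° in the top camera, so I'll lower it.

Scaled: 93 mm / 600 = 0.155, 91 mm / 600 = 0.1517, 0.002 rad / 4 = 0.0005.

{"api": "arm_command", "payload": {"plan": [[[0,0,0.0417,0,0,0.0005,1],[0,0,0.0833,0,0,0.0005,1],[0,0,0.12,0,0,0.0005,1],[0,0,0.14,0,0,0.0005,1],[0,0,0.1467,0,0,0.0005,1],[0,0,0.1517,0,0,0.0005,1],[0,0,0.155,0,0,0.0005,1],[0,0,0.155,0,0,0.0005,1]]]}}

```text
time_s: 7.3
ee_pos: [0.4808, -0.2262, 0.1076]
eef_rot: [3.141, 0.0, 1.371]
force: [0.8, -0.9, -2.0]
grip_width: 0.0154
grip_force: 40.0
```

Scaled: 4 mm / 600 = 0.0067, 3 mm / 600 = 0.005.

{"api": "arm_command", "payload": {"plan": [[[0,0,0.0017,0,0,0,1],[0,0,0.0033,0,0,0,1],[0,0,0.005,0,0,0,1],[0,0,0.0067,0,0,0,1],[0,0,0.0067,0,0,0,1]]]}}

```text
time_s: 7.8
ee_pos: [0.4806, -0.2261, 0.103]
eef_rot: [-3.141, -0.0, 1.371]
force: [-0.6, -0.2, -1.5]
grip_width: 0.0156
grip_force: 40.0
```

Scaled: 3.5 mm / 600 = 0.0058, 3 mm / 600 = 0.005.

{"api": "arm_command", "payload": {"plan": [[[0,0,0.0017,0,0,0,1],[0,0,0.0033,0,0,0,1],[0,0,0.005,0,0,0,1],[0,0,0.0058,0,0,0,1],[0,0,0.0058,0,0,0,1]]]}}

```text
time_s: 8.3
ee_pos: [0.4806, -0.2261, 0.0995]
eef_rot: [-3.141, -0.0, 1.371]
force: [-0.4, 0.5, -3.0]
grip_width: 0.0154
grip_force: 40.0
```

Scaled: 2 mm / 600 = 0.0033, 1.5 mm / 600 = 0.0025.

{"api": "arm_command", "payload": {"plan": [[[0,0,0.0017,0,0,0,1],[0,0,0.0025,0,0,0,1],[0,0,0.0033,0,0,0,1],[0,0,0.0033,0,0,0,1]]]}}

```text
time_s: 8.7
ee_pos: [0.4807, -0.2262, 0.0991]
eef_rot: [3.141, 0.0, 1.371]
force: [-7.9, 3.6, 15.0]
grip_width: 0.016
grip_force: 40.0
```

```bash
python3 - <<'E'
from h import *
o=ctrl.get_obs();print(o["force"],o["moment"],o["ee_pos"])
for n in("top","scene"):
    i=cams.camera_info(n); p,d=cams.camera(n); P=cloud(i,d)
    X=P[(d>0)&(P[...,2]>.07)&(P[...,2]<.102)&(np.hypot(P[...,0]-.481,P[...,1]+.228)<.12)]
    for dx in(-.06,.06):
        for dy in(-.085,0,.085):
            q=R.from_euler("z",-.198).apply([dx,dy,0])[:2]+[.4805,-.2263]; m=np.hypot(*(X[:,:2]-q).T)<.01; print(n,dx,dy,np.round(np.median(X[m,2]),4) if m.any() else None)
E
```

```text
[-7.91858895  3.56936927 14.95596488] [ 0.70061026  1.37662664 -0.02971804] [ 0.48070881 -0.22616151  0.09905081]
top -0.06 -0.085 0.092
top -0.06 0 None
top -0.06 0.085 0.093
top 0.06 -0.085 None
top 0.06 0 None
top 0.06 0.085 0.0925
scene -0.06 -0.085 None
scene -0.06 0 0.0943
scene -0.06 0.085 0.094
scene 0.06 -0.085 0.0947
scene 0.06 0 0.0941
scene 0.06 0.085 0.0942
```

Contact came at full depth, with the plate top at 93 mm and level. I'll release and rise.

Scaled: -60 mm / 600 = -0.1, -1.5 mm / 600 = -0.0025.

{"api": "arm_command", "payload": {"plan": [[[0,0,-0.0025,0,0,0,1],[0,0,-0.0025,0,0,0,0.2],[0,0,-0.0025,0,0,0,0.2],[0,0,-0.0025,0,0,0,0.2],[0,0,-0.0025,0,0,0,0.2],[0,0,-0.0025,0,0,0,0.2],[0,0,-0.0333,0,0,0,0.2],[0,0,-0.0833,0,0,0,0.2],[0,0,-0.1,0,0,0,1],[0,0,-0.1,0,0,0,1],[0,0,-0.1,0,0,0,1]]]}}

```text
time_s: 9.9
ee_pos: [0.4803, -0.2259, 0.1565]
eef_rot: [-3.141, -0.0, 1.371]
force: [-0.5, 0.1, 0.0]
grip_width: 0.017
grip_force: 0.0
```

```bash
python3 - <<'E'
from h import *
for n in("top","scene"):
    i=cams.camera_info(n); p,d=cams.camera(n); P=cloud(i,d); np.savez(n+"3.npz",p=p,d=d,**i); cv2.imwrite(f"pics/{n}3.png",p)
    X=P[(d>0)&(P[...,2]>.086)&(P[...,2]<.0975)&(np.hypot(P[...,0]-.481,P[...,1]+.228)<.135)]
    X=P[(d>0)&(P[...,2]>.1)&(P[...,2]<.13)&(np.hypot(P[...,0]-.481,P[...,1]+.228)<.15)]
    B=R.from_euler("z",.198).apply(X-[.4805,-.2263,0])
    for a in(-1,1):
        for b in(-1,1):
            m=(B[:,0]*a>.07)&(B[:,1]*b>.02); Y=B[m]; print(n,a,b,len(Y), np.round(np.percentile(Y,[2,50,98],axis=0),4).tolist() if len(Y)>5 else '')
p=cv2.imread("pics/scene3.png"); cv2.imwrite("pics/s3c.png",cv2.resize(p[180:310,140:310],(800,600),interpolation=cv2.INTER_CUBIC))
E
```

```text
top -1 -1 6 [[-0.1014, -0.0807, 0.1125], [-0.0991, -0.0791, 0.1199], [-0.0969, -0.0768, 0.1251]]
top -1 1 0 
top 1 -1 0 
top 1 1 59 [[0.0949, 0.0396, 0.1025], [0.0975, 0.0614, 0.1212], [0.1026, 0.0816, 0.1285]]
scene -1 -1 0 
scene -1 1 134 [[-0.1038, 0.0384, 0.101], [-0.0979, 0.0592, 0.1154], [-0.0944, 0.0804, 0.128]]
scene 1 -1 150 [[0.0984, -0.0813, 0.1007], [0.1025, -0.0599, 0.1147], [0.1061, -0.0384, 0.1274]]
scene 1 1 159 [[0.0974, 0.0378, 0.1007], [0.1019, 0.06, 0.1151], [0.1052, 0.0811, 0.1274]]
```

View pics/s3c.png

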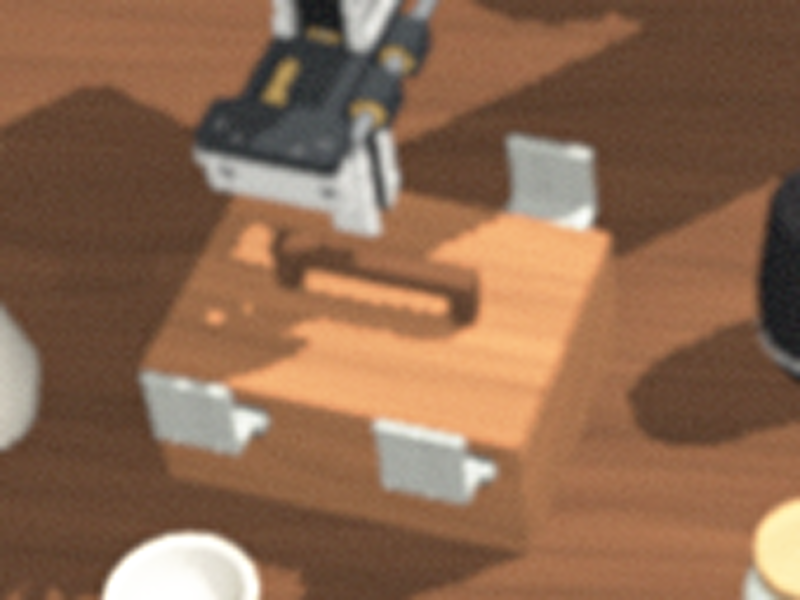

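The scene crop shows the lid seated flush in the mouth, with all the clips standing open, for example at (190,410), (425,460) and (550,180). Next I'll close the fingers as a thumb and go outside the near right clip.

Scaled: -131 mm / 600 = -0.2183, -130 mm / 600 = -0.2167, -0.002 rad / 4 = -0.0005.

{"api": "arm_command", "payload": {"plan": [[[-0.0333,-0.075,0,0,0,-0.0005,1],[-0.0667,-0.1467,0,0,0,-0.0005,1],[-0.1,-0.2167,0,0,0,-0.0005,1],[-0.1,-0.2183,0,0,0,-0.0005,1],[-0.1,-0.2183,0,0,0,-0.0005,1],[-0.1,-0.2183,0.0583,0,0,-0.0005,1],[-0.1,-0.2183,0.0783,0,0,-0.0005,1],[-0.1,-0.2183,0.0783,0,0,-0.0005,1],[-0.1,-0.2183,0.0783,0,0,-0.0005,1]]], "squeeze": 60}}

```text
time_s: 10.9
ee_pos: [0.3409, -0.2588, 0.111]
eef_rot: [-3.141, -0.0, 1.374]
force: [0.1, -0.1, 0.5]
grip_width: 0.0005
grip_force: 0.0
```

```bash
cat >> h.py <<'E'
def box():
    o=ctrl.get_obs(); print("box mm",np.round(R.from_euler("z",.198).apply(o["ee_pos"]-[.4805,-.2263,0])*1000,1),"yaw",o["eef_rot"],"F",np.round(o["force"],1),"w",o["grip_width"],o["time_s"])
E
python3 -c "
from h import *
box()"
```

```text
box mm [-130.4  -59.3  111. ] yaw [-3.14133602e+00 -2.13566670e-04  1.37350194e+00] F [ 0.1 -0.1  0.5] w 0.00046421239907635 10.9
```

Scaled: 44 mm / 600 = 0.0733, 35 mm / 600 = 0.0583.

{"api": "arm_command", "payload": {"plan": [[[0,0.02,0.0017,0,0,0,1],[0,0.03,0.0017,0,0,0,1],[0,0.0433,-0.0033,0,0,0,1],[0,0.0583,-0.005,0,0,0,1],[0,0.0733,-0.0033,0,0,0,1],[0,0.0733,-0.0033,0,0,0,1]]]}}

```text
time_s: 11.5
ee_pos: [0.3843, -0.2677, 0.1128]
eef_rot: [-3.141, -0.0, 1.373]
force: [-4.4, 0.5, 5.3]
grip_width: 0.0004
grip_force: 2.5
```

```bash
python3 -c "
from h import *
box()
i=cams.camera_info('top');p,d=cams.camera('top');P=cloud(i,d)
X=P[(d>0)&(P[...,2]>.12)&(P[...,2]<.135)];print(len(X))
i=cams.camera_info('wrist');p,d=cams.camera('wrist');cv2.imwrite('pics/w4.png',p)"
```

```text
box mm [-86.2 -59.5 112.8] yaw [-3.14143808e+00 -1.54742560e-06  1.37323586e+00] F [-4.4  0.5  5.3] w 0.00037809211830603783 11.5
2025
```

View pics/w4.png

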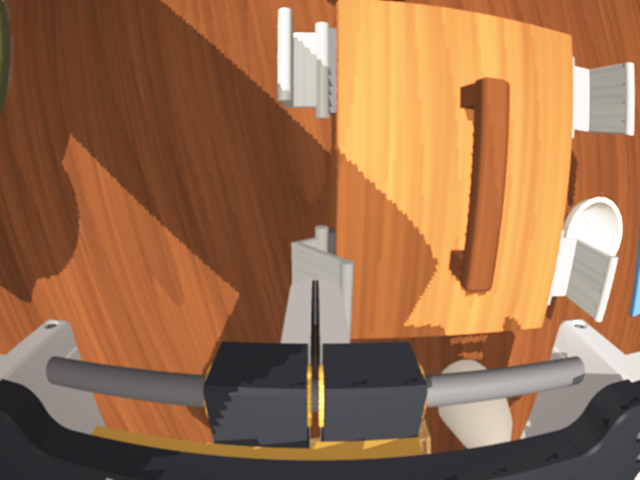

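The wrist view shows the near right clip half turned under the thumb at (325,260), with the lid still seated. I'll carry on along the arc.

Scaled: 20 mm / 600 = 0.0333, 18 mm / 600 = 0.03.

{"api": "arm_command", "payload": {"plan": [[[0,0.015,0.005,0,0,0,1],[0,0.0233,0.0117,0,0,0,1],[0,0.03,0.0175,0,0,0,1],[0,0.0333,0.0225,0,0,0,1],[0,0.0333,0.025,0,0,0,1],[0,0.0333,0.025,0,0,0,1]]]}}

```text
time_s: 12.2
ee_pos: [0.4039, -0.2718, 0.0991]
eef_rot: [3.139, 0.001, 1.373]
force: [-1.0, 3.4, 16.5]
grip_width: 0.0008
grip_force: 8.3
```

```bash
python3 -c "
from h import *
box()"
```

```text
box mm [-66.2 -59.7  99.1] yaw [3.13887856e+00 7.84292334e-04 1.37271435e+00] F [-1.   3.4 16.5] w 0.0008015728444532508 12.2
```

Scaled: 196 mm / 600 = 0.3267, 120 mm / 600 = 0.2.

{"api": "arm_command", "payload": {"plan": [[[0,0,-0.0583,0,0,0,1],[0,0,-0.1033,0,0,0,1],[0.04,0.065,-0.1033,0,0,0,1],[0.08,0.13,-0.1033,0,0,0,1],[0.12,0.195,-0.1033,0,0,0,1],[0.16,0.26,-0.1033,0,0,0,1],[0.2,0.3267,-0.1033,0,0,0,1],[0.2,0.3267,-0.1033,0,0,0,1],[0.2,0.3267,-0.0583,0,0,0,1],[0.2,0.3267,-0.02,0,0,0,1],[0.2,0.3267,-0.02,0,0,0,1],[0.2,0.3267,-0.02,0,0,0,1]]]}}

```text
time_s: 13.4
ee_pos: [0.6186, -0.1927, 0.1102]
eef_rot: [-3.142, -0.0, 1.372]
force: [-0.5, 0.7, 0.6]
grip_width: 0.0004
grip_force: 0.0
```

```bash
python3 -c "
from h import *
box()
i=cams.camera_info('wrist');p,d=cams.camera('wrist');cv2.imwrite('pics/w5.png',p)"
```

```text
box mm [128.8  60.2 110.2] yaw [-3.14151700e+00 -7.46513784e-05  1.37243620e+00] F [-0.5  0.7  0.6] w 0.0004334930101666683 13.4
```

View pics/w5.png

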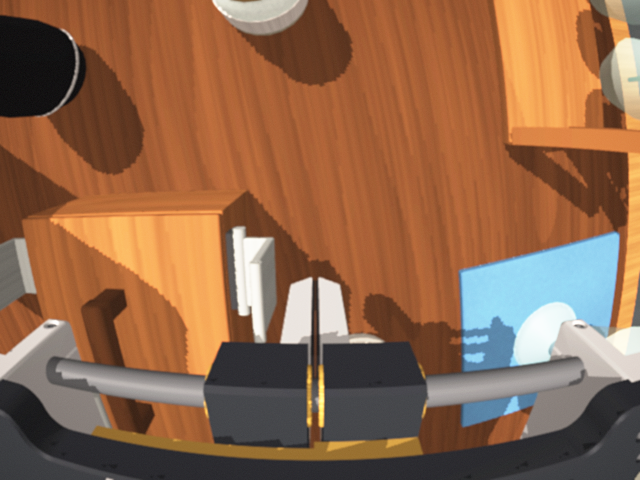

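The wrist view shows the thumb outside the upright far left clip at (255,285), with a clear gap between them.

Scaled: -62.5 mm / 600 = -0.1042, -60.5 mm / 600 = -0.1008.

{"api": "arm_command", "payload": {"plan": [[[0,-0.0233,0,0,0,0,1],[0,-0.04,-0.005,0,0,0,1],[0,-0.055,-0.0067,0,0,0,1],[0,-0.0717,-0.005,0,0,0,1],[0,-0.0867,0.0008,0,0,0,1],[0,-0.095,0.0067,0,0,0,1],[0,-0.1008,0.0125,0,0,0,1],[0,-0.1042,0.0183,0,0,0,1],[0,-0.1042,0.0208,0,0,0,1],[0,-0.1042,0.0208,0,0,0,1]]]}}

```text
time_s: 14.45
ee_pos: [0.5577, -0.1803, 0.0992]
eef_rot: [3.14, 0.0, 1.373]
force: [-7.7, 1.7, 15.4]
grip_width: 0.0005
grip_force: 7.6
```

```bash
python3 -c "
from h import *
box()"
```

```text
box mm [66.6 60.3 99.2] yaw [3.14039096e+00 4.22612311e-04 1.37270397e+00] F [-7.7  1.7 15.4] w 0.0004912967599428499 14.45
```

Shut. Next is near left, going over the handle from (+67, +60) to (-130, +60).

Scaled: -197 mm / 600 = -0.3283, -175 mm / 600 = -0.2917.

{"api": "arm_command", "payload": {"plan": [[[0,0,-0.0583,0,0,0,1],[0,0,-0.1033,0,0,0,1],[0,-0.075,-0.1033,0,0,0,1],[0,-0.15,-0.1033,0,0,0,1],[0,-0.225,-0.1033,0,0,0,1],[0,-0.2917,-0.1033,0,0,0,1],[0,-0.3283,-0.1033,0,0,0,1],[0,-0.3283,-0.1033,0,0,0,1],[0,-0.3283,-0.0583,0,0,0,1],[0,-0.3283,-0.02,0,0,0,1],[0,-0.3283,-0.02,0,0,0,1],[0,-0.3283,-0.02,0,0,0,1]]]}}

```text
time_s: 15.65
ee_pos: [0.365, -0.1415, 0.1098]
eef_rot: [-3.142, -0.0, 1.373]
force: [-0.0, -0.1, 0.5]
grip_width: 0.0007
grip_force: 0.0
```

```bash
python3 -c "
from h import *
box()"
```

```text
box mm [-129.9   60.4  109.8] yaw [-3.14158203e+00 -4.51334081e-05  1.37281782e+00] F [-0.  -0.1  0.5] w 0.0007291926371690964 15.65
```

Scaled: 63.5 mm / 600 = 0.1058, 61.5 mm / 600 = 0.1025.

{"api": "arm_command", "payload": {"plan": [[[0,0.025,0,0,0,0,1],[0,0.0417,-0.0058,0,0,0,1],[0,0.0567,-0.0075,0,0,0,1],[0,0.0733,-0.0058,0,0,0,1],[0,0.0875,0,0,0,0,1],[0,0.0967,0.0067,0,0,0,1],[0,0.1025,0.0125,0,0,0,1],[0,0.1058,0.0175,0,0,0,1],[0,0.1058,0.02,0,0,0,1],[0,0.1058,0.02,0,0,0,1]]]}}

```text
time_s: 16.65
ee_pos: [0.4279, -0.1542, 0.099]
eef_rot: [3.138, 0.001, 1.373]
force: [-1.4, 2.5, 19.2]
grip_width: 0.0003
grip_force: 9.3
```

```bash
python3 -c "
from h import *
box()"
```

```text
box mm [-65.7  60.3  99. ] yaw [3.13838876e+00 5.02899138e-04 1.37286412e+00] F [-1.4  2.5 19.2] w 0.0002666077114894225 16.65
```

Scaled: 195 mm / 600 = 0.325, -120 mm / 600 = -0.2.

{"api": "arm_command", "payload": {"plan": [[[0,0,-0.0583,0,0,0,1],[0,0,-0.1033,0,0,0,1],[-0.04,0.065,-0.1033,0,0,0,1],[-0.08,0.13,-0.1033,0,0,0,1],[-0.12,0.195,-0.1033,0,0,0,1],[-0.16,0.26,-0.1033,0,0,0,1],[-0.2,0.325,-0.1033,0,0,0,1],[-0.2,0.325,-0.1033,0,0,0,1],[-0.2,0.325,-0.0583,0,0,0,1],[-0.2,0.325,-0.02,0,0,0,1],[-0.2,0.325,-0.02,0,0,0,1],[-0.2,0.325,-0.02,0,0,0,1]]]}}

```text
time_s: 17.85
ee_pos: [0.5942, -0.3097, 0.11]
eef_rot: [3.141, 0.0, 1.373]
force: [-0.2, -0.9, 0.6]
grip_width: 0.0005
grip_force: 0.0
```

```bash
python3 -c "
from h import *
box()"
```

```text
box mm [127.9 -59.4 110. ] yaw [3.14145097e+00 5.09997765e-05 1.37287143e+00] F [-0.2 -0.9  0.6] w 0.0005189806434218633 17.85
```

Scaled: -61.5 mm / 600 = -0.1025, -59.5 mm / 600 = -0.0992.

{"api": "arm_command", "payload": {"plan": [[[0,-0.0233,0,0,0,0,1],[0,-0.0383,-0.005,0,0,0,1],[0,-0.0533,-0.0067,0,0,0,1],[0,-0.07,-0.005,0,0,0,1],[0,-0.085,0.0008,0,0,0,1],[0,-0.0933,0.0067,0,0,0,1],[0,-0.0992,0.0125,0,0,0,1],[0,-0.1025,0.0183,0,0,0,1],[0,-0.1025,0.0208,0,0,0,1],[0,-0.1025,0.0208,0,0,0,1]]]}}

```text
time_s: 18.85
ee_pos: [0.5338, -0.298, 0.0992]
eef_rot: [3.141, 0.001, 1.373]
force: [-9.0, 4.1, 18.0]
grip_width: 0.0008
grip_force: 9.0
```

Scaled: -250 mm / 600 = -0.4167, -220 mm / 600 = -0.3667.

{"api": "arm_command", "payload": {"plan": [[[0,0,-0.0583,0,0,0,1],[0,0,-0.1167,0,0,0,1],[0,-0.075,-0.1667,0,0,0,1],[0,-0.15,-0.2,0,0,0,1],[0,-0.225,-0.2,0,0,0,1],[0,-0.3,-0.2,0,0,0,1],[-0.0333,-0.3667,-0.2,0,0,0,1],[-0.0667,-0.4167,-0.2,0,0,0,1],[-0.0667,-0.4167,-0.2,0,0,0,1]]]}}

```text
time_s: 19.75
ee_pos: [0.2783, -0.2885, 0.2175]
eef_rot: [3.141, 0.001, 1.37]
force: [0.0, 0.1, 0.7]
grip_width: 0.0005
grip_force: 0.0
```

```bash
python3 - <<'E'
from h import *
box()
ims=[]
for n in("top","scene"):
    i=cams.camera_info(n); p,d=cams.camera(n); P=cloud(i,d)
    B=R.from_euler("z",.198).apply((P-[.4805,-.2263,0]).reshape(-1,3)).reshape(P.shape)
    for a in(-1,1):
        for b in(-1,1):
            m=(d>0)&(abs(B[...,0]-a*.056)<.01)&(abs(B[...,1]-b*.06)<.015)&(B[...,2]>.05); print(n,a,b,m.sum(),np.round(np.median(B[m][:,2]),4) if m.any() else '')
    x,y=(325,160) if n=="top" else (155,190)
    ims.append(cv2.resize(p[y:y+135,x:x+120],(400,450),interpolation=cv2.INTER_CUBIC))
cv2.imwrite("pics/end.png",np.hstack(ims))
E
```

```text
box mm [-186.  -100.8  217.5] yaw [3.14086368e+00 1.28936439e-03 1.36971312e+00] F [0.  0.1 0.7] w 0.0005224812619411985 19.75
top -1 -1 78 0.0977
top -1 1 74 0.0987
top 1 -1 71 0.0981
top 1 1 75 0.0984
scene -1 -1 68 0.0999
scene -1 1 78 0.0992
scene 1 -1 85 0.0998
scene 1 1 89 0.1
```

View pics/end.png

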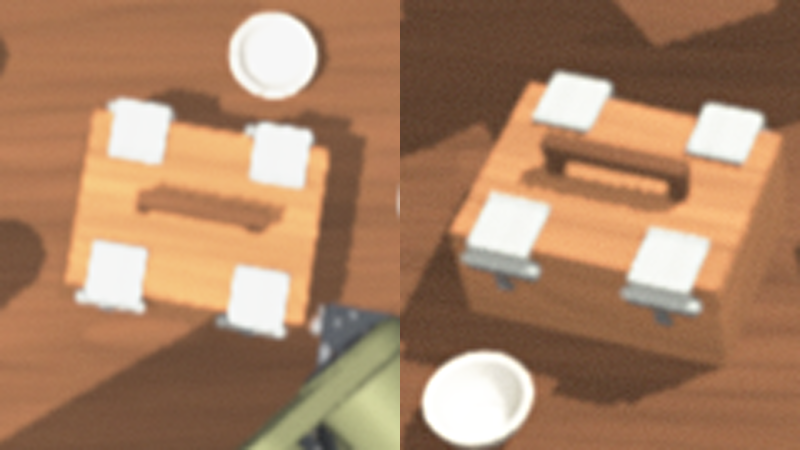

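All four lips lie flat over the lid at about 99 mm: top view (140,132), (282,155), (115,275) and (258,300). The bowl is undisturbed and the arm is clear, so I'll hand in.

```bash
python3 -c "
from station import ctrl
print(ctrl.hand_in())"
```

```text
the job is handed in; nothing more can be done
None
```

The lid is seated in the box and all four clips are shut (near right, far left, near left, far right); I handed the job in at about 20 s with the arm clear, and no verdict came back.

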